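# Clamp an offcut in the spring hold-down with a brake lever

## Robot

A 6-joint arm with a two-finger parallel gripper is mounted at the origin on a cart in front of the work surface, level with it; the furniture and walls round the work are solid. World frame = base frame: x ahead of the robot, y to its left, z up, the work surface at z = 0. Lengths are in mm, angles in rad, forces in N, time in s.
With the tool pointing down it reaches from about 375 to 925 mm from the base axis. Payload 5.7 kg.
Tool frame: the origin (TCP) lies midway between the tips of the shut fingers; the grasp point (between the pads) lies 19 mm behind it; z points along the fingers, y is the line along which they close (so a half turn about z gives the same grasp; the last joint's range is limited). The gripper opens to 88 mm and grips with 3 to 60 N. Pads are 20 mm wide; open, the fingers measure 115 mm over their backs; the gripper's body (75 mm by 178 mm) begins 61 mm behind the grasp point.
Start: joints at [-1.293, 0.359, 1.51, -0, 1.272, -0.115], TCP at [229.648, -554.278, 222.623] pointing down, gripper open.
Joint ranges: [-2.97, 2.97], [-1.01, 2.36], [0.21, 2.38], [-0.96, 4.11], [0.2, 2.71], [-2.98, 2.98]. Speed limits (rad/s): [2.39, 2.39, 3.14, 3.14, 3.14, 3.14].

## Interface

Orientations are given as a unit quaternion [x, y, z, w].
In Python, from workcell import readout, cams, manip, masks_of gives the robot as it stands.
- The arm moves only by the shell command python3 -m crank 'ROWS'. ROWS is JSON, a list of rows, each an object with "slide": the shift along the tool's x, y, z in m, a list of three; "turn": the turn, a rotation vector about the tool's x, y, z in rad, a list of three; "grip": the closure, from 0 (fully open) to 1 (shut). In form: [{"slide": [tx, ty, tz], "turn": [wx, wy, wz], "grip": grip}, ...]. A call has 1 to 8 rows; each row shifts and turns the commanded pose from where the row before left it, along the tool's axes as they then stand; what a row does not reach is not made up. A row lasts 1/8 s, in which the tool goes at most 62.5 mm and 10.7 degrees, less where a joint would pass 70% of its speed; a pose out of reach is approached as far as the arm can. A call is refused whole if a number of a shift passes 0.0625 or a number of a turn 0.188, either way. A call with a gripper value outside its range is refused whole. The fingers move at their own pace and stop on an object; the grip force is fixed at half the most. Time passes only in rows, so rows that do not move let the fingers close. It gives the time, the measured TCP pose, the force, the opening and the grip force at its end, in the units of the state.
- readout.state(): the state, without advancing time (a new reading comes with each control period).
- cams.read_camera(name): name is "scene" or "top"; returns the picture (420x560x3 uint8, blue, green, red); there is no depth.
- cams.camera_params(name): a dict with "fx", "fy", "cx", "cy" (pixels), "position" and "attitude" of the camera in the world. Camera axes: x right, y up, looking along -z (the intrinsics and any distortion apply to the point x, -y, -z); pixel columns grow to the right and rows downward; lengths in mm; the calibration is good to about 2 mm. A picture is of the moment at which its call begins. camera_params takes no time and is no camera call.
- manip.job_done(): hands the job in; it is judged then, once.
Trained networks look in the newest picture that a camera, given by its name, has taken for a name from the list of things; names that differ only in an ending like _2 or _b are one class to them, and where a whole thing is asked for, a point or a joint stands for the part that bears it (a point fixed in the world has none). Each returns a list of dicts, best first, with "score" (0 to 1); they miss things now and then, are a little off and sometimes report something else, mostly with a low value. They report only what shows in the picture. A call takes as long as a camera call.
- masks_of(camera, label): "mask" (420x560 bool, what is visible of it) and "box" ([centre column, centre row, width, height] in pixels, round what is visible of it).
The state is a dict: "clock": time; "qpos": joint angles; "qvel": joint speeds; "tau": joint torques, N m; "eef_pos": TCP position; "orientation": TCP orientation; "ft_force": force on the tool from outside, world axes, zero at the start; "ft_torque": the same for the moment, N m; "grip_width": finger opening in mm; "grip_force": force on a finger pad.
Only numpy, scipy, OpenCV 4.12 (cv2) and the standard library are available. Lean on these libraries where they do the work, as an engineer would, in place of code of your own. Each camera call takes 0.05 s, during which the arm holds its last target. There are 200 camera calls.

## Task

Clamp the long narrow wooden offcut in the hold-down. First pull the hold-down's brake lever up until it stays by itself in its third and last notch and let go of it; then take the offcut out of its cradle and lay it flat in the hold-down's pocket, between the rails and behind the low sill (its end has to be gripped for that, so set it down on the way and take it again by one end), and let go. Last, press the release button and keep it down until the lever has sunk and the rubber foot rests on the offcut; leave the other things on the bench where they are.

Things in the scene. Friction and masses are not known exactly. Their poses are not given: they have to be found in the camera images.
- press: The hold-down: steel and grey-painted spring clamp fixed to the bench, about 245 x 205 x 132 mm. Origin on the bench straight below the lever's hinge line; z up; the hinge line lies along y at 75 mm height. A pocket for the offcut runs at y = 0 from the hinge toward -x (roughly toward the robot). Lever handle on the -y side (y = -90 mm), release button on the +y side.
- pocket (a point): Middle of the pocket's flat bed, 14 mm above the bench, (-116, 0, 14) mm in the press frame, same axes. The offcut's centre belongs 14 mm above it, long side along this x. Pocket 160 mm long: rear stop at +80 mm, sill at -80 mm (6 mm thick, 8 mm above the bed).
- rail_mouth (a point): Bed centre line between the near ends of the two rails, (-143, 0, 14) mm in the press frame, same axes. From here to the rear stop rails stand beside the bed: 34 mm apart, 23 mm high above the bed, flared outward at the top, outer faces at y = +-26 mm. From here to the sill (53 mm) the bed is 26 mm wide and open at the sides, room for fingers.
- foot (a point): Centre of the round rubber foot (ball of 12 mm radius) on an arm of the lever's shaft, above the pocket at y = 0. With the lever in the last notch it is about 120 mm above the bench at press x = -86 mm and all space below it is free for the offcut.
- brake_lever (a joint): Lever angle, rad: 0 fully down, grows as the handle is pulled up, end stop 1.16. Notches hold it at 0.50, 0.75, 1.00 (last); the pawl clicks in about 0.07 past a notch, then let it back to rest there. A damped spring pulls it down (3 to 6 N at the handle, more when pulled fast); between notches it sinks back when let go. Reads about 0.30 with the offcut clamped.
- lever_grip (a point): Centre of the lever's black round rubber grip (24 mm diameter, 97 mm long), 160 mm from the hinge line; moves with the lever. At lever angle q the grip slants upward, going away from the hinge toward the press -x, at q - 0.10 rad above horizontal; 59 mm above the bench at q = 0.
- lever_hinge (a point): Point on the lever's hinge line beside the handle, (0, -90, 75) mm in the press frame, same axes; the hinge line runs along y and the centre of the grip turns about it on a circle of 160 mm radius.
- release_button (a joint): Travel of the release button, m: 0 out, 0.009 fully in (down). The pawl lets go at about 0.006. 2 N start it, 4 to 6 N push it fully in; a spring brings it back. With it held in, the lever needs about 1 to 1.5 s to sink; if it comes up too early the lever is caught in a lower notch.
- button_top (a point): Centre of the top face of the round black release button (30 mm diameter) on top of the ratchet housing, 132 mm above the bench, (0, 67, 132) mm in the press frame when out; pressed straight down.
- cradle: Light plywood cradle fixed to the bench, 180 x 50 x 36 mm, origin at the centre of its underside, long side along its y. Two U-shaped end pockets (walls 36 mm high) enclose the last 37 mm of both ends of the offcut; between them is an open gap of 76 mm, where the offcut can be gripped across its width; floor 8 mm thick, in the gap only 22 mm wide.
- offcut_center (a point): Centre of the offcut: a brown wooden block 150 mm long (its y), 28 x 28 mm square in section (x, z), 50 to 90 g, loose. At the start it lies flat in the cradle, its centre 22 mm above the bench. The bench between cradle and hold-down, round world x = 0.60, y = 0.07 m, is bare: room to set it down.
- offcut: The same offcut; this origin is the centre of its underside, this frame is turned 0.087 rad about z against the wood (use offcut_center for directions).
- paint_tin: A small paint tin (78 mm wide, 77 mm high) standing on the bench: a bystander, leave it where it is (within 30 mm). Origin at the centre of its underside.
- plier_pair: Pliers (159 x 133 x 14 mm) lying on the bench: a bystander, leave it where it is (within 30 mm). Origin at the centre of its underside.
- tape_ring: A white tape roll (66 mm across, 22 mm high) lying on the bench: a bystander, leave it where it is (within 30 mm). Origin at the centre of its underside.

How it is judged (in metres and radians):
On the way, in this order (a step that is already met when the one before it is completed fails the run):
1. the brake lever stands in its last notch by itself, the fingers off the hold-down (value of joint brake_lever between 0.95 and 1.05 rad and contact force between the fingers and press below 0.3 N), for 0.3 s.
2. the offcut lies flat in the pocket, let go, while the lever is still in the last notch (x of offcut_center in the frame of press between -0.125 and -0.107 m and y of offcut_center in the frame of press between -0.007 and 0.007 m and z of offcut_center in the frame of press between 0.023 and 0.033 m and angle between the y axis of offcut_center and the x axis of press, either way round below 0.08 rad and contact force between the fingers and offcut below 0.3 N and value of joint brake_lever between 0.95 and 1.05 rad), for 0.3 s.
At the end, for the whole second after the job is handed in: The offcut lies flat in the pocket (centre within 9 mm along and 7 mm across of the pocket's middle, within 5 mm of its resting height, within 0.08 rad of the pocket's direction), and the lever has come to rest with the foot on it (lever angle 0.25 to 0.345 rad) (x of offcut_center in the frame of press between -0.125 and -0.107 m and y of offcut_center in the frame of press between -0.007 and 0.007 m and z of offcut_center in the frame of press between 0.023 and 0.033 m and angle between the y axis of offcut_center and the x axis of press, either way round below 0.08 rad and contact force between the fingers and offcut below 0.3 N and value of joint brake_lever between 0.25 and 0.345 rad and velocity of joint brake_lever between -0.05 and 0.05 rad/s); the robot touches nothing.
It fails at once if the small paint tin pushed more than 30 mm (distance of paint_tin from where it was at the start of the episode above 0.03 m).
It fails at once if the pliers pushed more than 30 mm (distance of plier_pair from where it was at the start of the episode above 0.03 m).
It fails at once if the white tape roll pushed more than 30 mm (distance of tape_ring from where it was at the start of the episode above 0.03 m).
It also fails if it takes over 72 s, if anything falls off the work surface, if the arm or the gripper's body presses on something with over 40 N, if the wrist force passes 120 N, or if a joint passes its speed limit or range.

## Working session

There is one attempt and no reset: what is moved stays moved. The work goes in short steps, Python scripts to look and compute and a shell command to move; the robot and the scene stay as the last step left them, time stands still between calls to the robot, and variables do not carry over. Pictures are saved under pics/ and viewed, at most 10 in all, crops included, and the job is handed in when it is done.

```bash
ls; mkdir -p pics; cat > h.py <<'E'
import numpy as np, cv2
from scipy.spatial.transform import Rotation as R
from workcell import readout, cams, manip, masks_of
def cam(n):
    p=cams.camera_params(n); return p, R.from_quat(p['attitude']).as_matrix() if len(p['attitude'])==4 else np.array(p['attitude'])
def ray(n,u,v):
    p,A=cam(n); d=A@np.array([(u-p['cx'])/p['fx'],-(v-p['cy'])/p['fy'],-1.]); return np.array(p['position']),d
def at_z(n,u,v,z):
    o,d=ray(n,u,v); return o+d*(z-o[2])/d[2]
def proj(n,P):
    p,A=cam(n); c=A.T@(np.array(P,float)-np.array(p['position'])); return np.array([p['cx']+p['fx']*c[0]/-c[2],p['cy']-p['fy']*c[1]/-c[2]])
E
python3 - <<'E'
from h import *
for n in ('scene','top'):
    im=cams.read_camera(n); cv2.imwrite(f'pics/{n}0.png',im); print(n,cams.camera_params(n))
    for l in ('press','brake_lever','release_button','cradle','offcut','paint_tin','plier_pair','tape_ring'):
        for r in masks_of(n,l)[:2]:
            print(l,round(r['score'],2),np.round(r['box'],1), cv2.minAreaRect(np.argwhere(r['mask'])[:,::-1].astype(np.float32)))
print(readout.state())
E
```

```text
pics
scene {'fx': 506.4699897015401, 'fy': 506.4699897015401, 'cx': 272.85622085171656, 'cy': 223.27644629332454, 'position': array([-210.31484345,  811.22367891,  921.5540785 ]), 'attitude': array([-0.1656279 ,  0.41924576,  0.82323447, -0.34508753])}
press 0.85 [325.8 204.2  98.1  58.9] ((320.3586730957031, 207.18087768554688), (88.19290161132812, 61.24992370605469), 29.248823165893555)
brake_lever 0.6 [335.1 195.8  79.   39.4] ((333.26922607421875, 195.65383911132812), (79.23091125488281, 40.00768280029297), 11.309932708740234)
cradle 0.86 [226.8 317.6  37.2  64.1] ((224.46002197265625, 318.6959533691406), (24.935012817382812, 68.28634643554688), 11.53462028503418)
offcut 0.7 [223.3 314.1  24.8  46.9] ((225.35293579101562, 315.0882873535156), (13.339458465576172, 48.99219512939453), 14.03624439239502)
paint_tin 0.57 [226.3 218.   18.5  36.4] ((224.5, 217.0), (17.0, 34.0), 0.0)
plier_pair 0.59 [337.  271.4  32.3  46.1] ((335.3271179199219, 271.41796875), (52.07804870605469, 10.819636344909668), 51.95296096801758)
top {'fx': 388.2798573094903, 'fy': 388.2798573094903, 'cx': 277.2910
[... 1541 characters left out ...]
os': array([-1.29307990e+00,  3.58806189e-01,  1.51035983e+00, -1.02220568e-05,
        1.27246936e+00, -1.15075160e-01]), 'qvel': array([ 6.32293397e-04,  1.86445144e-03, -5.40651879e-04, -7.77965659e-05,
        1.13272408e-03,  1.49078833e-04]), 'tau': array([ 1.39038933e-03, -5.15316081e+01, -2.71131635e+01,  6.75661722e-02,
        2.45424954e-02,  1.37953148e-06]), 'eef_pos': array([ 229.66564044, -554.30894311,  222.63440686]), 'orientation': array([ 9.80775963e-01,  1.95137159e-01, -6.60450612e-06, -2.08964497e-05]), 'ft_force': array([-0.03493289, -0.0043118 ,  0.43357358]), 'ft_torque': array([0.02000463, 0.00321913, 0.04893553]), 'grip_force': 0.0, 'grip_width': 88.01551629975806}
```

```bash
python3 - <<'E'
import cv2
t=cv2.imread('pics/top0.png'); s=cv2.imread('pics/scene0.png')
cv2.imwrite('pics/t1.png',cv2.resize(t[120:320,150:416],None,fx=3,fy=3,interpolation=cv2.INTER_CUBIC)[:600,:798])
cv2.imwrite('pics/s1.png',cv2.resize(s[160:360,180:400],None,fx=3,fy=3,interpolation=cv2.INTER_CUBIC))
E
```

```text
(no output)
```

View pics/t1.png

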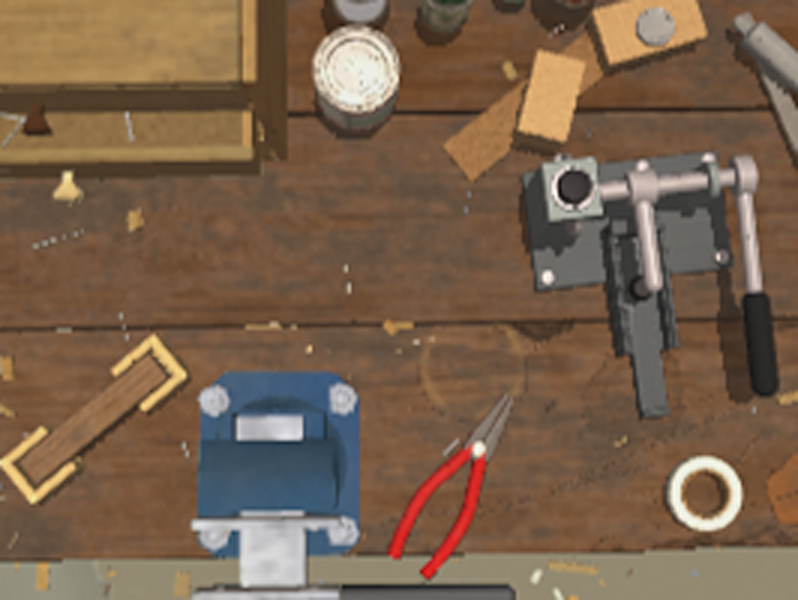

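View pics/s1.png

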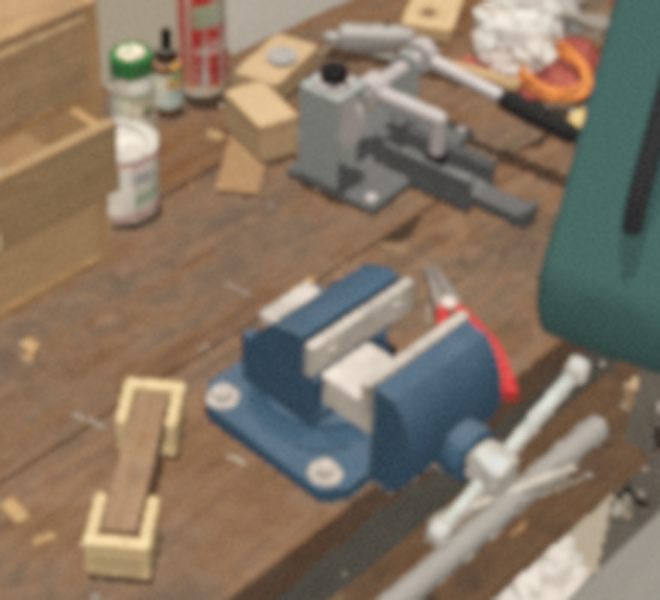

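```bash
python3 - <<'E'
from h import *
from scipy.optimize import least_squares
T={}
c=lambda u,v:(150+u/3,120+v/3)
f=[((0,67,132),c(574,187)),((-160,-90,59+9),c(760,343)),((-202,0,22),c(654,414)),((0,-90,86),c(745,170))]
g=[((0,67,132),(180+334/3,160+72/3))]
def W(p,P):
    a=p[2]; P=np.array(P,float); return np.array([p[0]+np.cos(a)*P[0]-np.sin(a)*P[1],p[1]+np.sin(a)*P[0]+np.cos(a)*P[1],P[2]])
def res(p): return np.concatenate([proj('top',W(p,P))-u for P,u in f]+[proj('scene',W(p,P))-u for P,u in g])
s=least_squares(res,[700,-150,0.]); print(s.x,res(s.x).round(1))
for nm,P in dict(button=(0,67,132),grip=(-160,-90,59),pocket=(-116,0,14),mouth=(-143,0,14),sill=(-199,0,22),hinge=(0,-90,75)).items(): print(nm,W(s.x,P).round(1))
for n,z in (('top',36),('scene',36)):
    m=masks_of(n,'offcut')[0]['mask']; pts=np.argwhere(m)[:,::-1].astype(float)
    w=np.array([at_z(n,u,v,z)[:2] for u,v in pts]).astype(np.float32); print(n,cv2.minAreaRect(w), w.mean(0))
    m=masks_of(n,'cradle')[0]['mask']; pts=np.argwhere(m)[:,::-1].astype(float)
    w=np.array([at_z(n,u,v,z)[:2] for u,v in pts]).astype(np.float32); print(n,'cradle',cv2.minAreaRect(w))
for nm,(u,v),z in (('pl tip',(510,397),5),('pl top joint',(478,450),10),('pl h1',(395,553),10),('pl h2',(428,573),10),('tin',(357,70),77),('vise back L',(205,378),10),('vise back R',(355,378),10),('vise jaw',(238,415),80),('vise jawR',(340,480),80),('tape',(704,493),20),('chest corner',(285,155),20)): print(nm,at_z('top',*c(u,v),z).round(0))
E
```

```text
[ 6.53931956e+02 -2.01326269e+02  1.22343912e-01] [-0.8 -0.9  1.4  3.   1.2 -0.4 -1.4 -0.3 -1.3 -1.5]
button [ 645.8 -134.8  132. ]
grip [ 506.1 -310.2   59. ]
pocket [ 538.8 -215.5   14. ]
mouth [ 512.  -218.8   14. ]
sill [ 456.4 -225.6   22. ]
hinge [ 664.9 -290.7   75. ]
top ((455.5586242675781, 283.275146484375), (31.514583587646484, 153.05194091796875), 39.65351486206055) [455.0813  283.84793]
top cradle ((454.8596496582031, 281.7860107421875), (54.991241455078125, 183.30862426757812), 39.1847038269043)
scene ((450.968505859375, 287.22308349609375), (31.83881187438965, 152.38534545898438), 39.39995193481445) [449.16476 290.7704 ]
scene cradle ((443.58544921875, 294.417236328125), (58.06884002685547, 211.04214477539062), 40.116973876953125)
pl tip [470. -94.   5.]
pl top joint [422. -63.  10.]
pl h1 [330.  15.  10.]
pl h2 [311. -15.  10.]
tin [760.  43.  77.]
vise back L [491. 188.  10.]
vise back R [489.  49.  10.]
vise jaw [458. 149.  80.]
vise jawR [402.  62.  80.]
tape [ 380. -266.   20.]
chest corner [697. 112.  20.]
```

```bash
cat >> h.py <<'E'
def W(p,P):
    a=p[2]; P=np.array(P,float); return np.array([p[0]+np.cos(a)*P[0]-np.sin(a)*P[1],p[1]+np.sin(a)*P[0]+np.cos(a)*P[1],P[2]])
def Rt(yaw,tilt=0): return R.from_euler('z',yaw)*R.from_euler('x',np.pi)*R.from_euler('y',tilt)
def plan(tgt,yaw,tilt=0,n=None,grasp=False,start=None):
    """rows (straight, even turn) from the present pose to tgt (TCP, or the grasp point if grasp)"""
    s=readout.state(); p=np.array(s['eef_pos']); q=R.from_quat(s['orientation'])
    if start is not None: p,q=start
    G=Rt(yaw,tilt); t=np.array(tgt,float)
    if grasp: t=t+G.apply([0,0,19])
    rv=(q.inv()*G).as_rotvec(); d=t-p
    n=n or max(1,int(np.ceil(max(np.linalg.norm(d)/55,np.linalg.norm(rv)/.17))))
    out=[]
    for i in range(n):
        print((q.inv().apply(d/n)/1000).round(4).tolist(),(rv/n).round(4).tolist()); q=q*R.from_rotvec(rv/n)
    print('n',n,'to',t.round(1)); return t,G
E
python3 - <<'E'
from h import *
from scipy.optimize import least_squares
c=lambda u,v:np.array((150+u/3,120+v/3)); e=lambda u,v:np.array((180+u/3,160+v/3))
def res(p):
    a=p[3]-.1; g=lambda r,o=0:(-r*np.cos(a)-o*0,-90,75+r*np.sin(a)+o)
    f=[('top',(0,67,132),c(574,187)),('top',g(208,6),c(766,393)),('top',g(112,8),c(757,296)),('top',(-202,0,22),c(654,415)),('top',(0,-90,86),c(745,168)),
     ('scene',(0,67,132),e(334,72)),('scene',(-202,0,22),e(519,209)),('scene',g(112),e(506,100))]
    return np.concatenate([proj(n,W(p,P))-u for n,P,u in f])
s=least_squares(res,[654,-201,.12,0],loss='soft_l1'); print(s.x,res(s.x).round(1))
for nm,P in dict(button=(0,67,132),pocket=(-116,0,14),hinge=(0,-90,75)).items(): print(nm,W(s.x,P).round(1))
a=s.x[3]-.1; print('grip',W(s.x,(-160*np.cos(a),-90,75+160*np.sin(a))))
for P in ((0,0,300),(0,0,600),(230,-554,300),(230,-554,222)): print(proj('scene',P))
E
```

```text
[ 6.53905305e+02 -2.02946655e+02  1.12268968e-01 -3.65384988e-02] [-0.2 -1.2  0.3  4.1 -0.4  0.6  1.1 -0.6 -0.7  0.7 -1.1 -1.8  3.7 -1.8
 -0.8  0.4]
button [ 646.4 -136.4  132. ]
pocket [ 538.6 -215.9   14. ]
hinge [ 664.  -292.4   75. ]
grip [ 506.47531708 -310.13854996   53.22165574]
[492.8418496  264.11974049]
[546.56363719 116.01490321]
[505.2484557  133.34634805]
[497.36898593 158.1547892 ]
```

```bash
python3 - <<'E'
from h import *
a=plan((506,-310,130),.117)
plan((506,-310,59),.117,grasp=True,start=a)
E
```

```text
[0.0498, -0.0171, 0.0132] [-0.0, 0.0, 0.0394]
[0.0491, -0.0191, 0.0132] [-0.0, 0.0, 0.0394]
[0.0483, -0.021, 0.0132] [-0.0, 0.0, 0.0394]
[0.0475, -0.0229, 0.0132] [-0.0, 0.0, 0.0394]
[0.0465, -0.0247, 0.0132] [-0.0, 0.0, 0.0394]
[0.0455, -0.0265, 0.0132] [-0.0, 0.0, 0.0394]
[0.0444, -0.0283, 0.0132] [-0.0, 0.0, 0.0394]
n 7 to [ 506. -310.  130.]
[0.0, -0.0, 0.045] [0.0, 0.0, 0.0]
[0.0, -0.0, 0.045] [0.0, 0.0, 0.0]
n 2 to [ 506. -310.   40.]
```

```bash
python3 -m crank '[{"slide":[0.050,-0.017,0.013],"turn":[0,0,0.0394],"grip":0.2},{"slide":[0.049,-0.019,0.013],"turn":[0,0,0.0394],"grip":0.2},{"slide":[0.048,-0.021,0.013],"turn":[0,0,0.0394],"grip":0.2},{"slide":[0.0475,-0.023,0.013],"turn":[0,0,0.0394],"grip":0.2},{"slide":[0.0465,-0.025,0.013],"turn":[0,0,0.0394],"grip":0.2},{"slide":[0.0455,-0.0265,0.0135],"turn":[0,0,0.0394],"grip":0.2},{"slide":[0.0445,-0.028,0.0135],"turn":[0,0,0.0394],"grip":0.2},{"slide":[0,0,0],"turn":[0,0,0],"grip":0.2}]'
python3 - <<'E'
from h import *
for n in ('scene','top'):
    cv2.imwrite(f'pics/{n}2.png',cams.read_camera(n))
t=cv2.imread('pics/top2.png')[170:300,300:430]; s=cv2.imread('pics/scene2.png')[130:260,270:400]
cv2.imwrite('pics/c2.png',cv2.resize(cv2.hconcat([t,s]),None,fx=3,fy=3,interpolation=cv2.INTER_CUBIC))
st=readout.state(); print(st['eef_pos'],proj('top',st['eef_pos']),proj('scene',st['eef_pos']))
E
```

```text
clock: 2.1
eef_pos: [507.6, -307.3, 129.6]
orientation: [0.998, 0.061, -0.0, -0.001]
ft_force: [-1.2, -0.4, 0.6]
grip_width: 70.1
grip_force: 0.0
[ 505.82613493 -310.03379158  130.49151556] [413.04476961 236.6405722 ] [364.05774368 179.56409442]
```

View pics/c2.png

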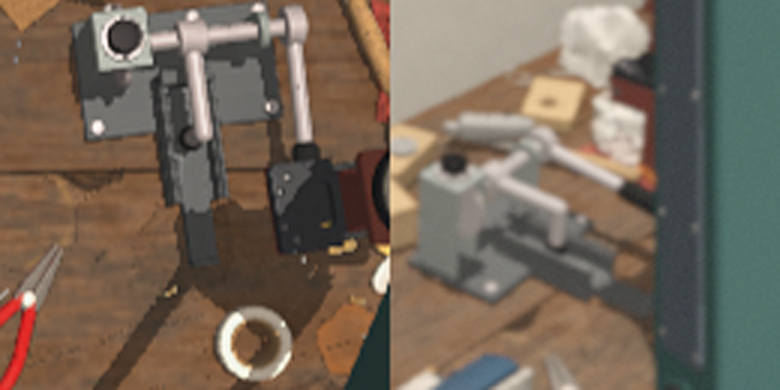

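The gripper stands over the grip end at crop (308,150) in the top view; the rest of the press is as modelled.

```bash
python3 -m crank '[{"slide":[0,0,0.030],"turn":[0,0,0],"grip":0.2},{"slide":[0,0,0.030],"turn":[0,0,0],"grip":0.2},{"slide":[0,0,0.030],"turn":[0,0,0],"grip":0.2},{"slide":[0,0,0],"turn":[0,0,0],"grip":0.2},{"slide":[0,0,0],"turn":[0,0,0],"grip":0.5},{"slide":[0,0,0],"turn":[0,0,0],"grip":0.9},{"slide":[0,0,0],"turn":[0,0,0],"grip":0.9},{"slide":[0,0,0],"turn":[0,0,0],"grip":0.9}]'
python3 - <<'E'
from h import *
s=readout.state(); print(s['eef_pos'],s['ft_force'],s['ft_torque'],s['grip_width'],s['grip_force'])
E
```

```text
clock: 3.2
eef_pos: [506.1, -310.4, 41.2]
orientation: [0.998, 0.059, 0.0, 0.0]
ft_force: [0.4, 0.2, -0.5]
grip_width: 33.6
grip_force: 0.0
[ 506.12747447 -310.37861201   41.24076752] [ 0.41885903  0.23902951 -0.48364231] [ 0.04788724 -0.0064155  -0.0580402 ] 33.59670558116689 0.0
```

```bash
python3 -m crank '[{"slide":[0,0,0],"turn":[0,0,0],"grip":0.9},{"slide":[0,0,0],"turn":[0,0,0],"grip":0.9},{"slide":[0,0,0],"turn":[0,0,0],"grip":0.9}]'
python3 - <<'E'
from h import *
s=readout.state(); print(s['eef_pos'],s['ft_force'],s['ft_torque'],s['grip_width'],s['grip_force'])
E
```

```text
clock: 3.58
eef_pos: [506.0, -310.4, 40.8]
orientation: [0.998, 0.058, 0.0, 0.0]
ft_force: [0.3, -0.2, 1.6]
grip_width: 23.1
grip_force: 30.0
[ 506.00906286 -310.3776209    40.75088325] [ 0.33341054 -0.19468338  1.56018718] [-0.12131884  0.04568481 -0.10224909] 23.12892325508214 29.9943807721138
```

```bash
python3 - <<'E'
from h import *
P=(654,-202,.117); s=readout.state(); p=np.array(s['eef_pos']); q=R.from_quat(s['orientation'])
off=None
for k in range(1,17):
    a=-.1+k*1.10/16; g=W(P,(-160*np.cos(a),-90,75+160*np.sin(a))); G=Rt(.117,-.5*k/16); t=g+G.apply([0,0,19])
    if k==1: print('start err',p-(W(P,(-160*np.cos(.1),-90,75-160*np.sin(.1)))+[0,0,-19]))
    print(k,(q.inv().apply(t-p)/1000).round(4),(q.inv()*G).as_rotvec().round(4)); p,q=t,G
E
```

```text
start err [-0.38466945 -0.40891277  0.72422992]
1 [-0.0009 -0.0004 -0.0103] [ 0.0002 -0.0315 -0.0001]
2 [-0.0009 -0.     -0.011 ] [ 0.     -0.0313  0.    ]
3 [-0.0005  0.     -0.011 ] [-0.     -0.0312 -0.    ]
4 [-0.0001 -0.     -0.011 ] [ 0.     -0.0313  0.    ]
5 [ 0.0003  0.     -0.011 ] [ 0.     -0.0313 -0.    ]
6 [ 0.0007 -0.     -0.0109] [-0.     -0.0312 -0.    ]
7 [ 0.0012  0.     -0.0109] [ 0.     -0.0313  0.    ]
8 [ 0.0016  0.     -0.0108] [-0.     -0.0313 -0.    ]
9 [ 0.002   0.     -0.0107] [ 0.     -0.0312 -0.    ]
10 [ 0.0024 -0.     -0.0106] [-0.     -0.0313 -0.    ]
11 [ 0.0028 -0.     -0.0105] [ 0.     -0.0312  0.    ]
12 [ 0.0031  0.     -0.0104] [ 0.     -0.0312 -0.    ]
13 [ 0.0035 -0.     -0.0102] [ 0.     -0.0313 -0.    ]
14 [ 0.0039 -0.     -0.01  ] [ 0.     -0.0312 -0.    ]
15 [ 0.0043 -0.     -0.0099] [ 0.     -0.0313  0.    ]
16 [ 0.0046  0.     -0.0097] [ 0.     -0.0313 -0.    ]
```

```bash
python3 -m crank '[{"slide":[-0.001,0,-0.0105],"turn":[0,-0.0313,0],"grip":0.9},{"slide":[-0.001,0,-0.011],"turn":[0,-0.0313,0],"grip":0.9},{"slide":[-0.0005,0,-0.011],"turn":[0,-0.0313,0],"grip":0.9},{"slide":[0,0,-0.011],"turn":[0,-0.0313,0],"grip":0.9},{"slide":[0.0003,0,-0.011],"turn":[0,-0.0313,0],"grip":0.9},{"slide":[0.0007,0,-0.011],"turn":[0,-0.0313,0],"grip":0.9},{"slide":[0.0012,0,-0.011],"turn":[0,-0.0313,0],"grip":0.9},{"slide":[0.0016,0,-0.011],"turn":[0,-0.0313,0],"grip":0.9}]'
python3 - <<'E'
from h import *
s=readout.state(); G=R.from_quat(s['orientation']); g=s['eef_pos']-G.apply([0,0,19]); h=W((654,-202,.117),(0,-90,75)); d=g-h
print(s['ft_force'],s['ft_torque'],s['grip_width'],s['grip_force'],'q',np.arctan2(d[2],np.hypot(d[0],d[1]))+.1,np.linalg.norm(d))
E
```

```text
clock: 4.58
eef_pos: [515.8, -309.3, 125.5]
orientation: [0.99, 0.058, -0.126, 0.007]
ft_force: [0.3, -3.4, -7.7]
grip_width: 23.4
grip_force: 30.0
[ 0.2662515  -3.37507212 -7.73808693] [-0.59010723 -0.25462328  0.07664433] 23.407894011972243 30.002124309539795 q 0.5432906985934112 160.57970284681514
```

```bash
python3 -m crank '[{"slide":[0.002,0,-0.0107],"turn":[0,-0.0313,0],"grip":0.9},{"slide":[0.0024,0,-0.0106],"turn":[0,-0.0313,0],"grip":0.9},{"slide":[0.0028,0,-0.0105],"turn":[0,-0.0313,0],"grip":0.9},{"slide":[0.0031,0,-0.0104],"turn":[0,-0.0313,0],"grip":0.9},{"slide":[0.0035,0,-0.0102],"turn":[0,-0.0313,0],"grip":0.9},{"slide":[0.0039,0,-0.010],"turn":[0,-0.0313,0],"grip":0.9},{"slide":[0.0043,0,-0.0099],"turn":[0,-0.0313,0],"grip":0.9},{"slide":[0.0046,0,-0.0097],"turn":[0,-0.0313,0],"grip":0.9}]'
python3 -m crank '[{"slide":[0,0,0],"turn":[0,0,0],"grip":0.9},{"slide":[0,0,0],"turn":[0,0,0],"grip":0.9}]'
python3 - <<'E'
from h import *
s=readout.state(); G=R.from_quat(s['orientation']); g=s['eef_pos']-G.apply([0,0,19]); h=W((654,-202,.117),(0,-90,75)); d=g-h
print(s['ft_force'],s['ft_torque'],s['grip_width'],s['grip_force'],'q',np.arctan2(d[2],np.hypot(d[0],d[1]))+.1,np.linalg.norm(d))
n='scene';im=cams.read_camera(n); cv2.imwrite('pics/s3.png',cv2.resize(im[100:260,240:440],None,fx=3,fy=3,interpolation=cv2.INTER_CUBIC))
E
```

```text
clock: 5.58
eef_pos: [567.9, -303.9, 191.9]
orientation: [0.966, 0.056, -0.25, 0.015]
ft_force: [-3.7, -6.2, -7.4]
grip_width: 23.5
grip_force: 30.0
clock: 5.82
eef_pos: [568.4, -303.9, 192.0]
orientation: [0.967, 0.056, -0.249, 0.015]
ft_force: [-3.0, -5.0, -5.3]
grip_width: 23.1
grip_force: 30.0
[-2.9708855  -4.95789527 -5.28930086] [-0.74694263 -0.06283698  0.30391467] 23.146138991946966 30.01077175140381 q 1.0896862417258528 159.8864489401776
```

```bash
python3 -m crank '[{"slide":[0.0024,0,-0.0044],"turn":[0,0,0],"grip":0.9},{"slide":[0,0,0],"turn":[0,0,0],"grip":0.9},{"slide":[-0.0022,0,0.0042],"turn":[0,0,0],"grip":0.9},{"slide":[-0.0022,0,0.0042],"turn":[0,0,0],"grip":0.9},{"slide":[-0.0022,0,0.0042],"turn":[0,0,0],"grip":0.9},{"slide":[-0.0022,0,0.0042],"turn":[0,0,0],"grip":0.9},{"slide":[0,0,0],"turn":[0,0,0],"grip":0.9},{"slide":[0,0,0],"turn":[0,0,0],"grip":0.9}]'
python3 - <<'E'
from h import *
s=readout.state(); G=R.from_quat(s['orientation']); g=s['eef_pos']-G.apply([0,0,19]); h=W((654,-202,.117),(0,-90,75)); d=g-h
print(s['ft_force'],s['ft_torque'],s['grip_width'],s['grip_force'],'q',np.arctan2(d[2],np.hypot(d[0],d[1]))+.1,np.linalg.norm(d))
E
```

```text
clock: 6.88
eef_pos: [559.4, -304.9, 186.0]
orientation: [0.968, 0.057, -0.246, 0.015]
ft_force: [2.5, -5.6, -1.6]
grip_width: 23.2
grip_force: 30.0
[ 2.52804493 -5.63643063 -1.59482902] [-0.72873699 -0.89149188  0.33504368] 23.243862307936634 30.0014528632164 q 1.0213459525700712 160.30056698812572
```

```bash
python3 -m crank '[{"slide":[-0.0015,0,0.003],"turn":[0,0,0],"grip":0.9},{"slide":[0,0,0],"turn":[0,0,0],"grip":0.9},{"slide":[0,0,0],"turn":[0,0,0],"grip":0.9}]'
python3 - <<'E'
from h import *
s=readout.state(); G=R.from_quat(s['orientation']); g=s['eef_pos']-G.apply([0,0,19]); h=W((654,-202,.117),(0,-90,75)); d=g-h
print(s['ft_force'],s['ft_torque'],s['grip_width'],s['grip_force'],'q',np.arctan2(d[2],np.hypot(d[0],d[1]))+.1,np.linalg.norm(d))
E
```

```text
clock: 7.25
eef_pos: [557.0, -305.1, 184.3]
orientation: [0.968, 0.057, -0.245, 0.016]
ft_force: [4.0, -3.9, -1.0]
grip_width: 23.5
grip_force: 30.0
[ 3.98074049 -3.93802054 -0.96038264] [-0.64807928 -1.07633996  0.32447802] 23.454632023112207 30.00253200531006 q 1.0033733353864502 160.41885450230308
```

```bash
python3 -m crank '[{"slide":[0,0,0],"turn":[0,0,0],"grip":0.6},{"slide":[0,0,0],"turn":[0,0,0],"grip":0.3},{"slide":[0,0,0],"turn":[0,0,0],"grip":0.2},{"slide":[0,0,-0.03],"turn":[0,0,0],"grip":0.2},{"slide":[0,0,-0.05],"turn":[0,0,0],"grip":0.2},{"slide":[0,0,-0.03],"turn":[0,0,0],"grip":0.2},{"slide":[0,0,0],"turn":[0,0,0],"grip":0.0}]'
python3 - <<'E'
from h import *
for n in ('scene','top'):
    cv2.imwrite(f'pics/{n}4.png',cams.read_camera(n))
t=cv2.imread('pics/top4.png')[150:280,310:440]; s=cv2.imread('pics/scene4.png')[130:260,270:400]
cv2.imwrite('pics/c4.png',cv2.resize(cv2.hconcat([t,s]),None,fx=3,fy=3,interpolation=cv2.INTER_CUBIC))
a=plan((465,270,170),.69)
E
```

```text
clock: 8.12
eef_pos: [609.3, -298.3, 282.0]
orientation: [0.968, 0.057, -0.245, 0.015]
ft_force: [0.5, 0.2, -0.5]
grip_width: 77.1
grip_force: 0.0
[-0.0012, -0.0528, 0.012] [-0.0132, 0.0443, -0.0509]
[0.001, -0.0529, 0.0113] [-0.0132, 0.0443, -0.0509]
[0.0032, -0.053, 0.0107] [-0.0132, 0.0443, -0.0509]
[0.0055, -0.0529, 0.0102] [-0.0132, 0.0443, -0.0509]
[0.0077, -0.0527, 0.0098] [-0.0132, 0.0443, -0.0509]
[0.01, -0.0524, 0.0095] [-0.0132, 0.0443, -0.0509]
[0.0122, -0.0519, 0.0093] [-0.0132, 0.0443, -0.0509]
[0.0144, -0.0514, 0.0092] [-0.0132, 0.0443, -0.0509]
[0.0166, -0.0507, 0.0092] [-0.0132, 0.0443, -0.0509]
[0.0188, -0.0499, 0.0094] [-0.0132, 0.0443, -0.0509]
[0.0209, -0.049, 0.0096] [-0.0132, 0.0443, -0.0509]
n 11 to [465. 270. 170.]
```

View pics/c4.png

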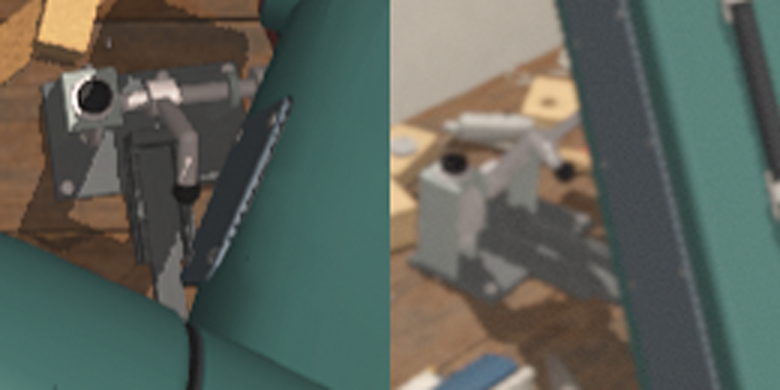

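Lever is up with the foot raised (scene crop (565,172)), button at crop (95,97). Moving to the cradle.

```bash
python3 -m crank '[{"slide":[-0.001,-0.053,0.006],"turn":[-0.0132,0.0443,-0.0509],"grip":0},{"slide":[0.001,-0.053,0.010],"turn":[-0.0132,0.0443,-0.0509],"grip":0},{"slide":[0.003,-0.053,0.0107],"turn":[-0.0132,0.0443,-0.0509],"grip":0},{"slide":[0.0055,-0.053,0.0102],"turn":[-0.0132,0.0443,-0.0509],"grip":0},{"slide":[0.0077,-0.0527,0.0098],"turn":[-0.0132,0.0443,-0.0509],"grip":0},{"slide":[0.010,-0.0524,0.0095],"turn":[-0.0132,0.0443,-0.0509],"grip":0},{"slide":[0.0122,-0.0519,0.0093],"turn":[-0.0132,0.0443,-0.0509],"grip":0},{"slide":[0.0144,-0.0514,0.0092],"turn":[-0.0132,0.0443,-0.0509],"grip":0}]'
python3 -m crank '[{"slide":[0.0166,-0.0507,0.0092],"turn":[-0.0132,0.0443,-0.0509],"grip":0},{"slide":[0.0188,-0.050,0.0094],"turn":[-0.0132,0.0443,-0.0509],"grip":0},{"slide":[0.021,-0.049,0.0096],"turn":[-0.0132,0.0443,-0.0509],"grip":0},{"slide":[0,0,0],"turn":[0,0,0],"grip":0},{"slide":[0,0,0],"turn":[0,0,0],"grip":0}]'
python3 - <<'E'
from h import *
for n in ('scene','top'): cv2.imwrite(f'pics/{n}5.png',cams.read_camera(n))
c={n:proj(n,W((654,-202,.117),(-86,0,120))) for n in ('scene','top')}; print(c)
for n in c:
    for l in ('offcut','foot'):
        for r in masks_of(n,l)[:1]: print(n,l,r['score'],r['box'])
b=plan((455,283,28),.69,grasp=True)
t=cv2.imread('pics/top5.png')[150:280,140:400]; s=cv2.imread('pics/scene5.png')[130:340,180:410]
cv2.imwrite('pics/c5.png',cv2.vconcat([cv2.resize(t,(780,390),interpolation=2)])); cv2.imwrite('pics/c5s.png',s)
E
```

```text
clock: 9.22
eef_pos: [505.1, 116.7, 205.1]
orientation: [0.962, 0.265, -0.07, 0.004]
ft_force: [-0.2, -0.4, -0.0]
grip_width: 87.4
grip_force: 0.0
clock: 9.85
eef_pos: [468.2, 269.5, 175.9]
orientation: [0.941, 0.338, -0.001, 0.001]
ft_force: [0.4, -1.7, 0.5]
grip_width: 87.4
grip_force: 0.0
{'scene': array([326.60446314, 186.44372058]), 'top': array([371.38769323, 212.27828106])}
scene offcut 0.95 [226.1, 314.8, 25.1, 44.6]
scene foot 0.74 [327.4, 178.1, 63.0, 65.1]
top offcut 0.96 [179.1, 262.4, 43.2, 37.0]
top foot 0.84 [379.1, 195.4, 88.9, 47.2]
[-0.0008, -0.005, 0.042] [0.0005, 0.0, -0.0006]
[-0.0008, -0.005, 0.042] [0.0005, 0.0, -0.0006]
[-0.0008, -0.005, 0.042] [0.0005, 0.0, -0.0006]
[-0.0008, -0.005, 0.042] [0.0005, 0.0, -0.0006]
n 4 to [455. 283.   9.]
```

View pics/c5.png

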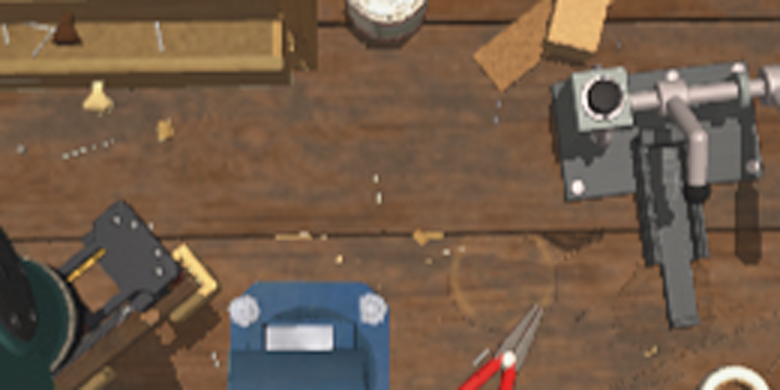

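```bash
python3 - <<'E'
from h import *
print(readout.state()['qpos'])
a=plan((455,283,120),-.88); plan((455,283,28),-.88,grasp=True,start=a)
E
```

```text
[ 0.39479938  0.32320646  1.69179257 -0.00211031  1.12615656  1.27883714]
[-0.0003, -0.002, 0.0057] [0.0002, -0.0001, 0.1568]
[-0.0006, -0.0019, 0.0057] [0.0002, -0.0001, 0.1568]
[-0.0009, -0.0018, 0.0057] [0.0002, -0.0001, 0.1568]
[-0.0012, -0.0016, 0.0057] [0.0002, -0.0001, 0.1568]
[-0.0014, -0.0014, 0.0057] [0.0002, -0.0001, 0.1568]
[-0.0016, -0.0012, 0.0057] [0.0002, -0.0001, 0.1568]
[-0.0018, -0.0009, 0.0057] [0.0002, -0.0001, 0.1568]
[-0.0019, -0.0006, 0.0057] [0.0002, -0.0001, 0.1568]
[-0.002, -0.0003, 0.0057] [0.0002, -0.0001, 0.1568]
[-0.002, -0.0, 0.0057] [0.0002, -0.0001, 0.1568]
n 10 to [455. 283. 120.]
[0.0, -0.0, 0.037] [0.0, 0.0, 0.0]
[0.0, -0.0, 0.037] [0.0, 0.0, 0.0]
[0.0, -0.0, 0.037] [0.0, 0.0, 0.0]
n 3 to [455. 283.   9.]
```

```bash
python3 -m crank '[{"slide":[0.0006,0.002,0.0057],"turn":[0,0,-0.157],"grip":0},{"slide":[0,-0.002,0.0057],"turn":[0,0,-0.157],"grip":0},{"slide":[0,-0.002,0.0057],"turn":[0,0,-0.157],"grip":0},{"slide":[0,0,0.0057],"turn":[0,0,-0.157],"grip":0},{"slide":[0,0,0.0057],"turn":[0,0,-0.157],"grip":0},{"slide":[0,0,0.0057],"turn":[0,0,-0.157],"grip":0},{"slide":[0,0,0.0057],"turn":[0,0,-0.157],"grip":0},{"slide":[0,0,0.0057],"turn":[0,0,-0.157],"grip":0}]'
python3 -m crank '[{"slide":[0,0,0.0057],"turn":[0,0,-0.157],"grip":0},{"slide":[0,0,0.0057],"turn":[0,0,-0.157],"grip":0},{"slide":[0,0,0],"turn":[0,0,0],"grip":0},{"slide":[0,0,0],"turn":[0,0,0],"grip":0}]'
python3 - <<'E'
from h import *
a=plan((455,283,28),2.26,grasp=True)
E
```

```text
clock: 11.15
eef_pos: [468.5, 271.3, 131.3]
orientation: [0.561, 0.828, -0.0, 0.001]
ft_force: [-0.0, 0.4, 0.2]
grip_width: 88.1
grip_force: 0.0
clock: 11.65
eef_pos: [468.3, 271.6, 120.1]
orientation: [0.428, 0.904, -0.0, 0.001]
ft_force: [-0.1, -0.6, 0.3]
grip_width: 87.9
grip_force: 0.0
[0.0058, -0.001, 0.037] [0.0001, 0.0006, -0.0013]
[0.0058, -0.001, 0.037] [0.0001, 0.0006, -0.0013]
[0.0058, -0.001, 0.037] [0.0001, 0.0006, -0.0013]
n 3 to [455. 283.   9.]
```

```bash
python3 -m crank '[{"slide":[0.0175,-0.003,0.010],"turn":[0,0,0],"grip":0},{"slide":[0,0,0.035],"turn":[0,0,0],"grip":0},{"slide":[0,0,0.035],"turn":[0,0,0],"grip":0},{"slide":[0,0,0.030],"turn":[0,0,0],"grip":0.3},{"slide":[0,0,0],"turn":[0,0,0],"grip":0.8},{"slide":[0,0,0],"turn":[0,0,0],"grip":0.8},{"slide":[0,0,0],"turn":[0,0,0],"grip":0.8},{"slide":[0,0,0],"turn":[0,0,0],"grip":0.8}]'
python3 -m crank '[{"slide":[0,0,0],"turn":[0,0,0],"grip":0.8},{"slide":[0,0,0],"turn":[0,0,0],"grip":0.8},{"slide":[0,0,0],"turn":[0,0,0],"grip":0.8}]'
```

```text
clock: 12.65
eef_pos: [455.4, 283.6, 10.9]
orientation: [0.427, 0.904, 0.0, 0.001]
ft_force: [0.6, 0.4, 0.7]
grip_width: 41.4
grip_force: 0.0
clock: 13.02
eef_pos: [455.1, 283.4, 10.4]
orientation: [0.427, 0.904, -0.0, 0.001]
ft_force: [-0.6, 0.3, 6.2]
grip_width: 27.6
grip_force: 30.0
```

```bash
python3 - <<'E'
from h import *
s=readout.state(); q=R.from_quat(s['orientation']); p=s['eef_pos']+[0,0,120]
a=plan((620,40,90),3.26,start=(p,q),n=7); print(plan((620,40,3),3.26,start=a,n=4))
E
```

```text
[-0.0418, -0.0039, 0.0058] [-0.0, 0.0003, -0.143]
[-0.0408, -0.0098, 0.0058] [-0.0, 0.0003, -0.143]
[-0.039, -0.0155, 0.0058] [-0.0, 0.0003, -0.143]
[-0.0364, -0.0209, 0.0058] [-0.0, 0.0003, -0.143]
[-0.0331, -0.0259, 0.0058] [-0.0, 0.0003, -0.143]
[-0.029, -0.0304, 0.0058] [-0.0, 0.0003, -0.143]
[-0.0244, -0.0342, 0.0058] [-0.0, 0.0003, -0.143]
n 7 to [620.  40.  90.]
[0.0, -0.0, 0.0217] [0.0, 0.0, 0.0]
[0.0, -0.0, 0.0217] [0.0, 0.0, 0.0]
[0.0, -0.0, 0.0217] [0.0, 0.0, 0.0]
[0.0, -0.0, 0.0217] [0.0, 0.0, 0.0]
n 4 to [620.  40.   3.]
(array([620.,  40.,   3.]), Rotation.from_matrix(array([[-9.92998037e-01, -1.18130856e-01, -1.44668575e-17],
                            [-1.18130856e-01,  9.92998037e-01,  1.21607187e-16],
                            [ 0.00000000e+00,  1.22464680e-16, -1.00000000e+00]])))
```

```bash
python3 -m crank '[{"slide":[0,0,-0.03],"turn":[0,0,0],"grip":0.8},{"slide":[0,0,-0.045],"turn":[0,0,0],"grip":0.8},{"slide":[0,0,-0.045],"turn":[0,0,0],"grip":0.8},{"slide":[-0.042,-0.004,0],"turn":[0,0,-0.143],"grip":0.8},{"slide":[-0.041,-0.010,0],"turn":[0,0,-0.143],"grip":0.8},{"slide":[-0.039,-0.0155,0],"turn":[0,0,-0.143],"grip":0.8},{"slide":[-0.0364,-0.021,0.010],"turn":[0,0,-0.143],"grip":0.8},{"slide":[-0.033,-0.026,0.010],"turn":[0,0,-0.143],"grip":0.8}]'
python3 -m crank '[{"slide":[-0.029,-0.0304,0.010],"turn":[0,0,-0.143],"grip":0.8},{"slide":[-0.0244,-0.0342,0.010],"turn":[0,0,-0.143],"grip":0.8},{"slide":[0,0,0],"turn":[0,0,0],"grip":0.8},{"slide":[0,0,0],"turn":[0,0,0],"grip":0.8}]'
python3 - <<'E'
from h import *
print(readout.state()['ft_force'],readout.state()['grip_width']);plan((620,40,3),3.26,n=4)
E
```

```text
clock: 14.02
eef_pos: [572.7, 107.8, 109.9]
orientation: [0.081, 0.997, -0.001, 0.0]
ft_force: [0.3, 0.6, -1.0]
grip_width: 27.8
grip_force: 30.0
clock: 14.52
eef_pos: [618.5, 39.6, 89.9]
orientation: [-0.058, 0.998, -0.001, -0.0]
ft_force: [0.3, 0.2, 0.1]
grip_width: 28.2
grip_force: 30.0
[0.29797349 0.2458064  0.12549848] 28.15592849449986
[-0.0004, 0.0001, 0.0217] [-0.0002, -0.0002, -0.0004]
[-0.0004, 0.0001, 0.0217] [-0.0002, -0.0002, -0.0004]
[-0.0004, 0.0001, 0.0217] [-0.0002, -0.0002, -0.0004]
[-0.0004, 0.0, 0.0217] [-0.0002, -0.0002, -0.0004]
n 4 to [620.  40.   3.]
```

```bash
python3 -m crank '[{"slide":[0,0,0.030],"turn":[0,0,0],"grip":0.8},{"slide":[0,0,0.030],"turn":[0,0,0],"grip":0.8},{"slide":[0,0,0.020],"turn":[0,0,0],"grip":0.8},{"slide":[0,0,0.0055],"turn":[0,0,0],"grip":0.8},{"slide":[0,0,0],"turn":[0,0,0],"grip":0.8},{"slide":[0,0,0],"turn":[0,0,0],"grip":0.8}]'
python3 -m crank '[{"slide":[0,0,0],"turn":[0,0,0],"grip":0.3},{"slide":[0,0,0],"turn":[0,0,0],"grip":0.3},{"slide":[0,0,0],"turn":[0,0,0],"grip":0.3},{"slide":[0,0,-0.030],"turn":[0,0,0],"grip":0.3},{"slide":[0,0,-0.050],"turn":[0,0,0],"grip":0.3},{"slide":[-0.005,0.060,-0.03],"turn":[0,0,0],"grip":0.3},{"slide":[0,0.060,0],"turn":[0,0,0],"grip":0.3},{"slide":[0,0.060,0],"turn":[0,0,0],"grip":0.3}]'
python3 - <<'E'
from h import *
print(readout.state()['eef_pos'])
for n in ('top','scene'):
    im=cams.read_camera(n); cv2.imwrite(f'pics/{n}6.png',im)
    for r in masks_of(n,'offcut')[:2]:
        w=np.array([at_z(n,u,v,28)[:2] for u,v in np.argwhere(r['mask'])[:,::-1].astype(float)]).astype(np.float32); print(n,r['score'],r['box'],cv2.minAreaRect(w),w.mean(0))
t=cv2.imread('pics/top6.png')[130:290,190:420]
cv2.imwrite('pics/c6.png',cv2.resize(t,None,fx=3.4,fy=3.4,interpolation=2))
E
```

```text
clock: 15.28
eef_pos: [620.2, 39.6, 6.0]
orientation: [-0.06, 0.998, -0.001, 0.001]
ft_force: [0.6, 0.4, -1.5]
grip_width: 27.8
grip_force: 30.0
clock: 16.27
eef_pos: [603.5, 216.0, 113.4]
orientation: [-0.059, 0.998, -0.001, 0.001]
ft_force: [0.9, 0.0, 0.6]
grip_width: 61.4
grip_force: 0.0
[603.47579992 216.03335486 113.43292914]
top 0.85 [270.3, 196.6, 14.8, 55.6] ((619.0267944335938, 39.894866943359375), (154.39907836914062, 31.04884147644043), 7.372365474700928) [617.5874    39.667694]
scene 0.78 [253.1, 242.9, 44.2, 26.6] ((608.386962890625, 51.4343147277832), (167.7036590576172, 55.55339813232422), 5.908949851989746) [606.1391    52.070873]
```

View pics/c6.png

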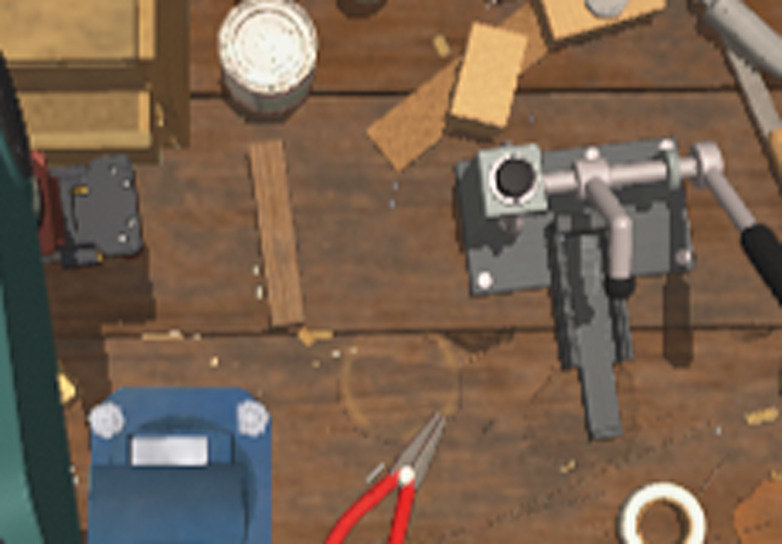

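```bash
python3 - <<'E'
from h import *
from scipy.optimize import least_squares
c=lambda u,v:np.array((190+u/3.4,130+v/3.4))
f=[((0,67,132),c(516,179)),((-202,13,22),c(590,438)),((-202,-13,22),c(621,434)),((-86,0,120),c(621,287))]
def res(p): return np.concatenate([proj('top',W(p,P))-u for P,u in f])
s=least_squares(res,[654,-202,.117]); print(s.x,res(s.x).round(2))
for p in (s.x,(654,-202,.117)): print(W(p,(0,-90,75)),W(p,(-160*np.cos(.1),-90,59)),W(p,(-116,0,28)),W(p,(0,67,132)))
E
```

```text
[ 6.50691192e+02 -2.04961592e+02  9.31972016e-02] [ 0.11 -0.72  0.23  0.72  0.56  0.86 -0.84 -0.74]
[ 659.06680356 -294.57101718   75.        ] [ 500.5570229 -309.3866047   59.       ] [ 535.19459955 -215.75682383   28.        ] [ 644.45601523 -138.2523527   132.        ]
[ 664.50599224 -291.38469739   75.        ] [ 506.39373231 -309.96870813   59.        ] [ 538.7930567  -215.54105667   28.        ] [ 646.17887244 -135.45805861  132.        ]
```

```bash
python3 - <<'E'
from h import *
c=np.array([619,39.9,14])-56*np.array([np.cos(.124),np.sin(.124),0]); print(c)
a=plan(c+[0,0,80],3.2636,-.25,grasp=True); plan(c+[0,0,9],3.2636,-.25,grasp=True,start=a,n=3)
E
```

```text
[563.42997663  32.97378148  14.        ]
[0.0141, -0.0441, 0.0093] [-0.0005, -0.0623, -0.0]
[0.0147, -0.0441, 0.0084] [-0.0005, -0.0623, -0.0]
[0.0152, -0.0441, 0.0074] [-0.0005, -0.0623, -0.0]
[0.0156, -0.0441, 0.0064] [-0.0005, -0.0623, -0.0]
n 4 to [568.1  33.5  75.6]
[0.0059, -0.0, 0.0229] [0.0, 0.0, 0.0]
[0.0059, -0.0, 0.0229] [0.0, 0.0, 0.0]
[0.0059, -0.0, 0.0229] [0.0, 0.0, 0.0]
n 3 to [568.1  33.5   4.6]
```

```bash
python3 -m crank '[{"slide":[0.0141,-0.0441,0.0093],"turn":[0,-0.0623,0],"grip":0.3},{"slide":[0.0147,-0.0441,0.0084],"turn":[0,-0.0623,0],"grip":0.3},{"slide":[0.0152,-0.0441,0.0074],"turn":[0,-0.0623,0],"grip":0.3},{"slide":[0.0156,-0.0441,0.0064],"turn":[0,-0.0623,0],"grip":0.3},{"slide":[0,0,0],"turn":[0,0,0],"grip":0.3},{"slide":[0,0,0],"turn":[0,0,0],"grip":0.3}]'
python3 - <<'E'
from h import *
c=np.array([563.4,33,14]); plan(c+[0,0,9],3.2636,-.25,grasp=True,n=3)
E
```

```text
clock: 17.23
eef_pos: [568.5, 31.3, 76.0]
orientation: [-0.058, 0.99, 0.006, 0.125]
ft_force: [0.3, -0.0, 0.0]
grip_width: 61.6
grip_force: 0.0
[0.0059, 0.0008, 0.0231] [-0.001, 0.0001, -0.0017]
[0.0059, 0.0008, 0.0231] [-0.001, 0.0001, -0.0017]
[0.0059, 0.0008, 0.0231] [-0.001, 0.0001, -0.0017]
n 3 to [568.1  33.6   4.6]
```

```bash
python3 -m crank '[{"slide":[0.006,0.001,0.023],"turn":[0,0,0],"grip":0.3},{"slide":[0.006,0.001,0.023],"turn":[0,0,0],"grip":0.3},{"slide":[0.0058,0,0.022],"turn":[0,0,0],"grip":0.3},{"slide":[0,0,0],"turn":[0,0,0],"grip":0.5},{"slide":[0,0,0],"turn":[0,0,0],"grip":0.8},{"slide":[0,0,0],"turn":[0,0,0],"grip":0.8},{"slide":[0,0,0],"turn":[0,0,0],"grip":0.8}]'
python3 -m crank '[{"slide":[0,0,0],"turn":[0,0,0],"grip":0.8},{"slide":[0,0,0],"turn":[0,0,0],"grip":0.8}]'
python3 - <<'E'
from h import *
s=readout.state(); q=R.from_quat(s['orientation']); g=s['eef_pos']-q.apply([0,0,19]); x=q.apply([1,0,0]); yaw=np.arctan2(-x[1],-x[0]); print(g,'yaw',yaw,'tilt',np.arcsin(x[2]))
# present tool pose relative to offcut (centre 619,39.9,14)
E
```

```text
clock: 18.1
eef_pos: [568.2, 34.5, 6.4]
orientation: [-0.059, 0.99, 0.007, 0.125]
ft_force: [-0.8, 0.5, 3.5]
grip_width: 27.7
grip_force: 29.9
clock: 18.35
eef_pos: [568.2, 34.5, 6.4]
orientation: [-0.059, 0.99, 0.007, 0.125]
ft_force: [-1.4, 2.0, 6.8]
grip_width: 27.9
grip_force: 29.9
[563.45449297  33.93769415  24.78604369] yaw 0.11925122627538964 tilt -0.2519764820845235
```

```bash
python3 - <<'E'
from h import *
s=readout.state(); q=R.from_quat(s['orientation']); yaw=.108+np.pi; T=-.252
a=(np.array(s['eef_pos'])+[0,0,85],q); print('lift',q.inv().apply([0,0,.085/3]))
a=plan((461,-165,110),yaw,T,grasp=True,start=a,n=5)
a=plan((461,-165,73),yaw,T,grasp=True,start=a,n=2)
a=plan((481.3,-221.6,73),yaw,T,grasp=True,start=a,n=3)
a=plan((481.3,-221.6,39.5),yaw,T,grasp=True,start=a,n=3)
E
```

```text
lift [-7.06402453e-03 -5.18272448e-05 -2.74385614e-02]
[0.0243, -0.0371, -0.0062] [0.0002, -0.0, 0.0022]
[0.0242, -0.0371, -0.0062] [0.0002, -0.0, 0.0022]
[0.0241, -0.0372, -0.0062] [0.0002, -0.0, 0.0022]
[0.024, -0.0372, -0.0062] [0.0002, -0.0, 0.0022]
[0.024, -0.0373, -0.0062] [0.0002, -0.0, 0.0022]
n 5 to [ 465.7 -164.5   91.6]
[0.0046, -0.0, 0.0179] [0.0, 0.0, 0.0]
[0.0046, -0.0, 0.0179] [0.0, 0.0, 0.0]
n 2 to [ 465.7 -164.5   54.6]
[-0.0045, -0.0195, 0.0012] [0.0, 0.0, 0.0]
[-0.0045, -0.0195, 0.0012] [0.0, 0.0, 0.0]
[-0.0045, -0.0195, 0.0012] [0.0, 0.0, 0.0]
n 3 to [ 486.  -221.1   54.6]
[0.0028, -0.0, 0.0108] [0.0, 0.0, 0.0]
[0.0028, -0.0, 0.0108] [0.0, 0.0, 0.0]
[0.0028, -0.0, 0.0108] [0.0, 0.0, 0.0]
n 3 to [ 486.  -221.1   21.1]
```

```bash
python3 -m crank '[{"slide":[-0.007,0,-0.0274],"turn":[0,0,0],"grip":0.8},{"slide":[-0.007,0,-0.0274],"turn":[0,0,0],"grip":0.8},{"slide":[-0.007,0,-0.0274],"turn":[0,0,0],"grip":0.8},{"slide":[0.0243,-0.0371,-0.0062],"turn":[0,0,0.0022],"grip":0.8},{"slide":[0.0242,-0.0371,-0.0062],"turn":[0,0,0.0022],"grip":0.8},{"slide":[0.0241,-0.0372,-0.0062],"turn":[0,0,0.0022],"grip":0.8},{"slide":[0.024,-0.0372,-0.0062],"turn":[0,0,0.0022],"grip":0.8},{"slide":[0.024,-0.0373,-0.0062],"turn":[0,0,0.0022],"grip":0.8}]'
python3 -m crank '[{"slide":[0.0046,0,0.018],"turn":[0,0,0],"grip":0.8},{"slide":[0.0046,0,0.018],"turn":[0,0,0],"grip":0.8},{"slide":[0,0,0],"turn":[0,0,0],"grip":0.8},{"slide":[0,0,0],"turn":[0,0,0],"grip":0.8}]'
python3 - <<'E'
from h import *
yaw=.108+np.pi; T=-.252
print(readout.state()['ft_force'])
a=plan((481.3,-221.6,73),yaw,T,grasp=True,n=3)
E
```

```text
clock: 19.35
eef_pos: [464.0, -165.5, 90.8]
orientation: [-0.054, 0.991, 0.007, 0.125]
ft_force: [0.6, 0.1, -1.4]
grip_width: 27.9
grip_force: 29.9
clock: 19.85
eef_pos: [465.0, -164.3, 53.8]
orientation: [-0.054, 0.991, 0.007, 0.125]
ft_force: [0.4, -0.3, -1.0]
grip_width: 27.7
grip_force: 29.9
[ 0.37651812 -0.31000957 -0.96977101]
[-0.0048, -0.0196, 0.0009] [0.0004, -0.0006, 0.0]
[-0.0048, -0.0196, 0.0009] [0.0004, -0.0006, 0.0]
[-0.0048, -0.0196, 0.001] [0.0004, -0.0006, 0.0]
n 3 to [ 486.  -221.1   54.6]
```

Slide in over the pocket, then look before lowering.

```bash
python3 -m crank '[{"slide":[-0.0048,-0.0196,0.001],"turn":[0,0,0],"grip":0.8},{"slide":[-0.0048,-0.0196,0.001],"turn":[0,0,0],"grip":0.8},{"slide":[-0.0048,-0.0196,0.001],"turn":[0,0,0],"grip":0.8},{"slide":[0,0,0],"turn":[0,0,0],"grip":0.8},{"slide":[0,0,0],"turn":[0,0,0],"grip":0.8}]'
python3 - <<'E'
from h import *
print(readout.state()['ft_force'])
plan((481.3,-221.6,39.5),.108+np.pi,-.252,grasp=True,n=3)
for n in ('top','scene'): cv2.imwrite(f'pics/{n}7.png',cams.read_camera(n))
t=cv2.imread('pics/top7.png')[165:275,310:420]; s=cv2.imread('pics/scene7.png')[150:260,270:380]
cv2.imwrite('pics/c7.png',cv2.resize(cv2.hconcat([t,s]),None,fx=3.6,fy=3.6,interpolation=2))
E
```

```text
clock: 20.48
eef_pos: [485.3, -220.9, 53.7]
orientation: [-0.053, 0.991, 0.008, 0.124]
ft_force: [-1.1, 0.8, -0.7]
grip_width: 27.7
grip_force: 29.9
[-1.06748598  0.81371563 -0.71708955]
[0.0025, -0.0001, 0.0106] [0.0007, -0.0009, -0.0003]
[0.0025, -0.0001, 0.0106] [0.0007, -0.0009, -0.0003]
[0.0025, -0.0001, 0.0106] [0.0007, -0.0009, -0.0003]
n 3 to [ 486.  -221.1   21.1]
```

View pics/c7.png

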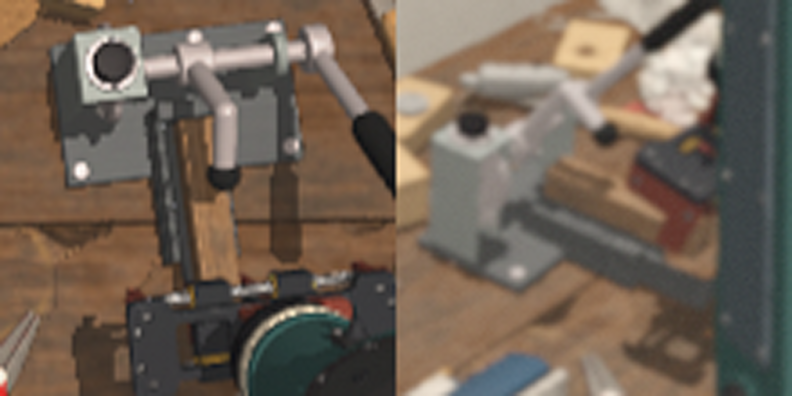

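The offcut (top crop (205,200)) lies above the bed between the rails. Lowering with a force check.

```bash
python3 -m crank '[{"slide":[0.002,0,0.008],"turn":[0,0,0],"grip":0.8},{"slide":[0.002,0,0.008],"turn":[0,0,0],"grip":0.8},{"slide":[0.0015,0,0.006],"turn":[0,0,0],"grip":0.8},{"slide":[0,0,0],"turn":[0,0,0],"grip":0.8}]'
python3 -m crank '[{"slide":[0.0013,0,0.005],"turn":[0,0,0],"grip":0.8},{"slide":[0,0,0],"turn":[0,0,0],"grip":0.8},{"slide":[0,0,0],"turn":[0,0,0],"grip":0.8}]'
python3 - <<'E'
from h import *
s=readout.state();print(s['eef_pos'],s['ft_force'],s['ft_torque'])
plan((481.3,-221.6,39),.108+np.pi,-.252,grasp=True,n=1)
E
```

```text
clock: 21.08
eef_pos: [485.5, -220.7, 30.5]
orientation: [-0.054, 0.991, 0.008, 0.124]
ft_force: [-0.0, 0.4, -0.4]
grip_width: 27.8
grip_force: 29.9
clock: 21.45
eef_pos: [486.0, -221.2, 26.2]
orientation: [-0.054, 0.991, 0.007, 0.125]
ft_force: [-0.0, -0.2, -0.8]
grip_width: 27.8
grip_force: 29.9
[ 486.0198466  -221.20198988   26.21729592] [-0.02453487 -0.19022064 -0.8277847 ] [ 0.06800047  0.05367859 -0.04152721]
[0.0014, 0.0001, 0.0054] [0.0011, -0.0018, -0.0001]
n 1 to [ 486.  -221.1   20.6]
```

```bash
python3 -m crank '[{"slide":[0.0008,0,0.003],"turn":[0,0,0],"grip":0.8},{"slide":[0.0006,0,0.0025],"turn":[0,0,0],"grip":0.8},{"slide":[0,0,0],"turn":[0,0,0],"grip":0.8},{"slide":[0,0,0],"turn":[0,0,0],"grip":0.8}]'
python3 - <<'E'
from h import *
s=readout.state();print(s['eef_pos'],s['ft_force'],s['ft_torque'])
E
```

```text
clock: 21.95
eef_pos: [486.0, -221.3, 20.5]
orientation: [-0.054, 0.991, 0.007, 0.125]
ft_force: [-0.1, -0.4, 0.2]
grip_width: 27.6
grip_force: 30.0
[ 486.04505263 -221.26146811   20.4785758 ] [-0.07184131 -0.4483355   0.2033808 ] [ 0.0127718  -0.05202992 -0.01169605]
```

```bash
python3 -m crank '[{"slide":[0.0002,0,0.001],"turn":[0,0,0],"grip":0.8},{"slide":[0,0,0],"turn":[0,0,0],"grip":0.6},{"slide":[0,0,0],"turn":[0,0,0],"grip":0.45},{"slide":[0,0,0],"turn":[0,0,0],"grip":0.45},{"slide":[0,0,-0.020],"turn":[0,0,0],"grip":0.45},{"slide":[0,0,-0.050],"turn":[0,0,0],"grip":0.45},{"slide":[0,0,-0.060],"turn":[0,0,0],"grip":0.45},{"slide":[0,0,-0.060],"turn":[0,0,0],"grip":0.45}]'
python3 - <<'E'
from h import *
s=readout.state(); q=R.from_quat(s['orientation'])
# up and then to above the button
a=plan((480,-60,235),np.pi+.1,0,grasp=False)
a=plan((645,-137,235),np.pi+.1,0,start=a)
E
```

```text
clock: 22.95
eef_pos: [438.4, -226.2, 205.0]
orientation: [-0.054, 0.991, 0.007, 0.124]
ft_force: [1.7, -0.8, 0.3]
grip_width: 48.2
grip_force: 0.0
[-0.0162, 0.0402, -0.0036] [0.0006, 0.0623, 0.002]
[-0.0159, 0.0402, -0.0046] [0.0006, 0.0623, 0.002]
[-0.0155, 0.0402, -0.0056] [0.0006, 0.0623, 0.002]
[-0.015, 0.0403, -0.0066] [0.0006, 0.0623, 0.002]
n 4 to [480. -60. 235.]
[-0.0391, -0.0233, -0.0] [0.0, 0.0, 0.0]
[-0.0391, -0.0233, -0.0] [0.0, 0.0, 0.0]
[-0.0391, -0.0233, -0.0] [0.0, 0.0, 0.0]
[-0.0391, -0.0233, -0.0] [0.0, 0.0, 0.0]
n 4 to [ 645. -137.  235.]
```

```bash
python3 -m crank '[{"slide":[-0.0162,0.0402,-0.0036],"turn":[0,0.0623,0.002],"grip":1},{"slide":[-0.0159,0.0402,-0.0046],"turn":[0,0.0623,0.002],"grip":1},{"slide":[-0.0155,0.0402,-0.0056],"turn":[0,0.0623,0.002],"grip":1},{"slide":[-0.015,0.0403,-0.0066],"turn":[0,0.0623,0.002],"grip":1},{"slide":[0,0.05,0],"turn":[0,0,0],"grip":1},{"slide":[0,0,0],"turn":[0,0,0],"grip":1}]'
python3 - <<'E'
from h import *
for n in ('top','scene'):
    cv2.imwrite(f'pics/{n}8.png',cams.read_camera(n))
    for r in masks_of(n,'offcut')[:1]+masks_of(n,'release_button')[:1]: print(n,r['score'],r['box'])
t=cv2.imread('pics/top8.png')[165:275,310:420]; s=cv2.imread('pics/scene8.png')[150:260,270:380]
cv2.imwrite('pics/c8.png',cv2.resize(cv2.hconcat([t,s]),None,fx=3.6,fy=3.6,interpolation=2))
for p in ((654,-202,.117),(651,-205,.096)): print([proj('top',W(p,P)).round(1) for P in ((-116+75,0,42),(-116-75,14,42),(-191,-14,42))])
E
```

```text
clock: 23.7
eef_pos: [475.1, -7.6, 233.6]
orientation: [-0.052, 0.999, 0.002, -0.0]
ft_force: [-0.2, -0.1, 0.5]
grip_width: 0.4
grip_force: 0.0
top 0.69 [363.6, 227.7, 17.6, 56.4]
top 0.68 [341.5, 183.6, 10.2, 9.7]
scene 0.75 [333.9, 214.9, 46.5, 25.2]
scene 0.36 [318.0, 192.5, 86.4, 87.6]
[array([361.9, 198.7]), array([365.1, 254.4]), array([375.4, 253. ])]
[array([362.7, 199.8]), array([364.8, 255.5]), array([375.1, 254.4])]
```

View pics/c8.png

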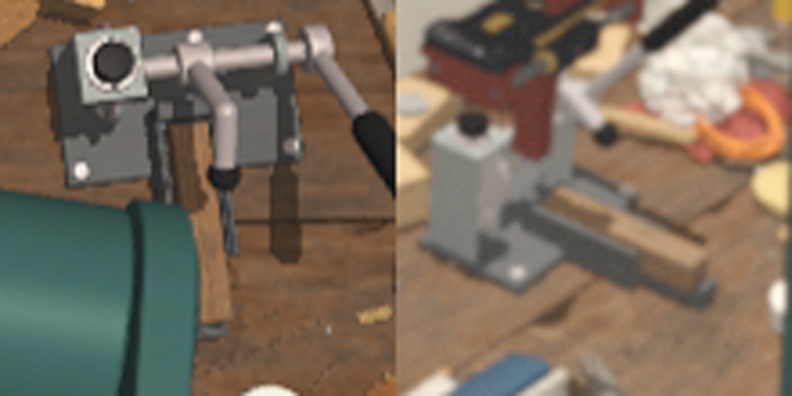

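```bash
python3 - <<'E'
from h import *
print(at_z('top',341.1,182.2,132),at_z('scene',270+473/3.6,150+125/3.6,132),readout.state()['qpos'])
a=plan((645.5,-136.5,190),np.pi+.1,0); plan((645.5,-136.5,136),np.pi+.1,0,start=a)
E
```

```text
[ 643.78750038 -136.29730459  132.        ] [ 410.59117879 -364.79904501  132.        ] [-0.17146909  0.16735565  1.75279651  0.00214849  1.22116518 -1.84164563]
[-0.0391, -0.0352, 0.0109] [0.0005, 0.0002, -0.0003]
[-0.0391, -0.0353, 0.0109] [0.0005, 0.0002, -0.0003]
[-0.0391, -0.0353, 0.011] [0.0005, 0.0002, -0.0003]
[-0.0391, -0.0353, 0.011] [0.0005, 0.0002, -0.0003]
n 4 to [ 645.5 -136.5  190. ]
[0.0, -0.0, 0.054] [0.0, 0.0, 0.0]
n 1 to [ 645.5 -136.5  136. ]
```

```bash
python3 -m crank '[{"slide":[-0.039,-0.0353,0.005],"turn":[0,0,0],"grip":1},{"slide":[-0.039,-0.0353,0.009],"turn":[0,0,0],"grip":1},{"slide":[-0.039,-0.0353,0.015],"turn":[0,0,0],"grip":1},{"slide":[-0.039,-0.0353,0.015],"turn":[0,0,0],"grip":1},{"slide":[0,0,0.030],"turn":[0,0,0],"grip":1},{"slide":[0,0,0.020],"turn":[0,0,0],"grip":1},{"slide":[0,0,0],"turn":[0,0,0],"grip":1},{"slide":[0,0,0],"turn":[0,0,0],"grip":1}]'
python3 - <<'E'
from h import *
plan((645,-136.5,123),np.pi+.1,0,n=1); print(readout.state()['ft_force'])
E
```

```text
clock: 25.0
eef_pos: [645.6, -136.1, 140.6]
orientation: [-0.05, 0.999, 0.001, 0.001]
ft_force: [0.0, -0.2, 0.1]
grip_width: 0.2
grip_force: 0.0
[0.0007, -0.0004, 0.0175] [0.0016, 0.0018, -0.0006]
n 1 to [ 645.  -136.5  123. ]
[ 0.04742651 -0.1799403   0.09725123]
```

```bash
python3 -m crank '[{"slide":[0,0,0.009],"turn":[0,0,0],"grip":1},{"slide":[0,0,0.0085],"turn":[0,0,0],"grip":1},{"slide":[0,0,0],"turn":[0,0,0],"grip":1},{"slide":[0,0,0],"turn":[0,0,0],"grip":1}]'
```

```text
clock: 25.5
eef_pos: [646.6, -135.8, 123.4]
orientation: [-0.05, 0.999, 0.0, 0.002]
ft_force: [1.0, -1.8, 5.6]
grip_width: 0.6
grip_force: 2.9
```

```bash
python3 -m crank '[{"slide":[0,0,0.001],"turn":[0,0,0],"grip":1},{"slide":[0,0,0],"turn":[0,0,0],"grip":1},{"slide":[0,0,0],"turn":[0,0,0],"grip":1},{"slide":[0,0,0],"turn":[0,0,0],"grip":1},{"slide":[0,0,0],"turn":[0,0,0],"grip":1},{"slide":[0,0,0],"turn":[0,0,0],"grip":1},{"slide":[0,0,0],"turn":[0,0,0],"grip":1},{"slide":[0,0,0],"turn":[0,0,0],"grip":1}]'
python3 -m crank '[{"slide":[0,0,0],"turn":[0,0,0],"grip":1},{"slide":[0,0,0],"turn":[0,0,0],"grip":1},{"slide":[0,0,0],"turn":[0,0,0],"grip":1},{"slide":[0,0,0],"turn":[0,0,0],"grip":1},{"slide":[0,0,0],"turn":[0,0,0],"grip":1},{"slide":[0,0,0],"turn":[0,0,0],"grip":1},{"slide":[0,0,0],"turn":[0,0,0],"grip":1},{"slide":[0,0,0],"turn":[0,0,0],"grip":1}]'
python3 - <<'E'
from h import *
for n in ('top','scene'): cv2.imwrite(f'pics/{n}9.png',cams.read_camera(n))
t=cv2.imread('pics/top9.png')[165:275,310:420]; s=cv2.imread('pics/scene9.png')[150:260,270:380]
cv2.imwrite('pics/c9.png',cv2.resize(cv2.hconcat([t,s]),None,fx=3.6,fy=3.6,interpolation=2))
E
```

```text
clock: 26.5
eef_pos: [646.7, -135.8, 123.3]
orientation: [-0.05, 0.999, 0.0, 0.002]
ft_force: [-1.0, -1.4, 11.7]
grip_width: -0.0
grip_force: 5.7
clock: 27.5
eef_pos: [646.7, -135.8, 123.3]
orientation: [-0.05, 0.999, 0.0, 0.002]
ft_force: [-2.3, -0.9, 10.8]
grip_width: 0.6
grip_force: 5.7
```

View pics/c9.png

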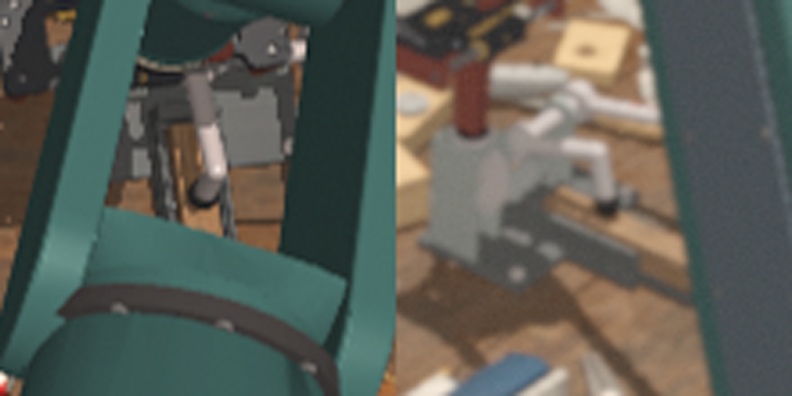

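The lever has sunk and the foot rests on the offcut (scene crop (605,208)). I'll release straight up and back off.

```bash
python3 -m crank '[{"slide":[0,0,0],"turn":[0,0,0],"grip":1},{"slide":[0,0,0],"turn":[0,0,0],"grip":1},{"slide":[0,0,-0.015],"turn":[0,0,0],"grip":1},{"slide":[0,0,-0.04],"turn":[0,0,0],"grip":1},{"slide":[0,0,-0.05],"turn":[0,0,0],"grip":1},{"slide":[0,0,0],"turn":[0,0,0],"grip":1},{"slide":[0,0,0],"turn":[0,0,0],"grip":1},{"slide":[0,0,0],"turn":[0,0,0],"grip":1}]'
python3 - <<'E'
from h import *
for n in ('scene','top'):
    cams.read_camera(n)
    for l in ('offcut','tape_ring','plier_pair','paint_tin'): 
        for r in masks_of(n,l)[:1]: print(n,l,round(r['score'],2),r['box'])
print(proj('scene',W((653,-203,.108),(-86,0,54))),readout.state()['ft_force'],manip.job_done())
E
```

```text
clock: 28.6
eef_pos: [643.9, -134.9, 224.4]
orientation: [-0.05, 0.999, 0.002, -0.001]
ft_force: [-0.5, -1.1, -0.1]
grip_width: 0.4
grip_force: 0.0
scene offcut 0.93 [332.9, 218.5, 47.9, 26.0]
scene plier_pair 0.5 [337.1, 272.9, 35.1, 47.9]
scene paint_tin 0.63 [224.9, 217.4, 16.1, 37.1]
top offcut 0.82 [362.9, 222.1, 13.9, 40.1]
top tape_ring 0.52 [363.6, 220.1, 16.3, 43.5]
top plier_pair 0.61 [295.7, 287.9, 30.0, 48.6]
top paint_tin 0.75 [268.1, 146.2, 28.3, 32.5]
the job is handed in; nothing more can be done
[325.20024613 204.93606138] [ 0.0351902  -0.25461346  1.06129995] None
```

The job is handed in: the lever was set in its third notch, the offcut laid flat in the pocket, and the button held down until the foot rested on the wood. The robot backed off at about 29 s. The end state was judged from camera pictures and wrist forces only, and no verdict came back.

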